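Open the specimen jar in its holder

ROBOT

A 7-joint arm with a two-finger parallel gripper is mounted at the origin on the work surface. World frame = base frame: x ahead of the robot, y to its left, z up, the work surface at z = 0. Lengths are in m, angles in rad, forces in N, time in s.
With the tool pointing down it reaches from about 0.4 to 0.85 m from the base axis. Payload 4.5 kg.
Tool frame: the origin (TCP) lies midway between the tips of the shut fingers; the grasp point (between the pads) lies 19 mm behind it; z points along the fingers, y is the line along which they close (so a half turn about z gives the same grasp; the last joint's range is limited). The gripper opens to 88 mm and grips with 3 to 60 N. Pads are 18 mm wide; open, the fingers measure 123 mm over their backs; the gripper's body (75 mm by 187 mm) begins 45 mm behind the grasp point.
Start: joints at [1.312, 0.689, -0.195, 1.565, 0.157, 0.902, -0.215], TCP at [0.18, -0.598, 0.239] pointing down, gripper open.
Joint ranges: [-3.01, 3.01], [-0.46, 2.08], [-1.47, 1.51], [0.13, 2.56], [-1, 4.14], [0.04, 2.09], [-2.66, 2.66]. Speed limits (rad/s): [2.57, 2.57, 3.14, 3.14, 3.14, 3.14, 3.14].

INTERFACE

Orientations are given as a unit quaternion [x, y, z, w].
In Python, from plant import r, eyes, finish_job gives the robot as it stands. The module is installed in compiled form; this text tells all that it offers.
- The arm moves only by the tool move_arm, never from a script. Its argument "motion" is a list of rows, each a list of 7 numbers: the shift along the tool's x, y, z in mm, then the turn, a rotation vector about the tool's x, y, z in degrees, then the closure, from 0 (fully open) to 1 (shut). A call has 1 to 5 rows; each row is the pose to reach, as a shift and turn from the pose commanded when the call began, along the tool's axes at that moment; what a row does not reach only later rows make up. A row lasts 1/8 s, in which the tool goes at most 62.5 mm and 10.7 degrees, less where a joint would pass 70% of its speed; a pose out of reach is approached as far as the arm can. A call with a gripper value outside its range is refused whole. The fingers move at their own pace and stop on an object; "newtons" is the grip in N (left out, the last holds). Time passes only in rows, so rows that repeat a pose let the fingers close. It gives the time, the measured TCP pose, the force, the opening and the grip force at its end, in the units of the state.
- r.get_state(): the state, without advancing time (a new reading comes with each control period).
- eyes.snapshot(name): name is "scene" or "top" or "wrist"; returns a dict with "frame" (420x560x3 uint8, red, green, blue), "z_map" (420x560 float32, m along the optical axis (not along the pixel's ray), 0 where there is no reading), "intrinsics" (3x3 intrinsics, pixels), "dist" ([k1, k2, p1, p2, k3] as OpenCV has them; the pictures are not rectified), "world_to_cam" (4x4, takes a point from world to camera coordinates). Camera axes: x right, y down, z forward; pixel columns grow to the right and rows downward; lengths in m; the calibration is good to about 2 mm. A picture is of the moment at which its call begins.
- finish_job(): hands the job in; it is judged then, once.
The state is a dict: "clock": time; "q": joint angles; "qd": joint speeds; "joint_torque": joint torques, N m; "tool_pos": TCP position; "eef_rot": TCP orientation; "contact_force": force on the tool from outside, world axes, zero at the start; "moment": the same for the moment, N m; "opening": opening from 0.0 (shut) to 1.0 (fully open); "finger_force": force on a finger pad.
Only numpy, scipy, OpenCV 4.12 (cv2) and the standard library are available. Lean on these libraries where they do the work, as an engineer would, in place of code of your own. Each camera call takes 0.05 s, during which the arm holds its last target. There are 200 camera calls.

TASK

Stand the amber specimen jar in the grey holder so that it is fully down and cannot turn, then unscrew its tight white cap (anticlockwise seen from above) and stop turning when it comes free. Lift the cap level to just above the jar's mouth, clear of it by one or two centimetres and over its middle, and finish while holding it there; the jar stays down in the holder, and the lotion bottle, steel bowl and carton are left alone.

Things in the scene. Friction and masses are not known exactly. Their poses are not given: they have to be found in the camera images.
- jar_center (a point): Centre of the amber glass jar's rectangular body, half-way up it (30 mm above its underside), on the neck's axis. Body 52 mm along x, 64 mm along y, 60 mm high, edges rounded 4 mm; about 0.3 kg. It stands loose on the trolley with its cap on, and can be carried by the cap. The cap is tight (up to about 0.6 N m, from a 12 N sprung seal): the jar turns along unless it stands in the holder
- jar_mouth (a point): Centre of the jar's mouth, 82.5 mm above its underside; x, y as the jar's. Quarter-turn thread: the cap lifts off only once its x axis has turned anticlockwise (from above) over 75 deg from the jar's x; fully free at 90 deg and up to 140, where the next thread is met. It starts at 10 to 35 deg, so 55 to 80 deg (plus the jar's play in the holder) bring it to 90. When free it springs up 1.5 mm
- cap_center (a point): Centre of the round white plastic cap, half-way up it (16 mm above its lower edge); z is its axis. 32 mm high, 50 g: upper 16 mm a grip rim 56 mm in diameter, below it a skirt 53 mm in diameter. On the closed jar its lower edge is 65 mm above the jar's underside (5 mm above the shoulder). It must rise 17.5 mm for its lower edge to reach the mouth's level
- cap_top (a point): Centre of the cap's flat top, 97 mm above the jar's underside when closed. A raised grey bar 46 by 6 mm, 3 mm high, lies across it along the cap's x axis; so the bar lies along the jar's longer (64 mm) sides when the cap is free
- holder_well (a point): Centre of the floor of the rectangular well in the grey holder fixed to the trolley. Well 58 mm along x, 70 mm along y, 30 mm deep; floor 6 mm and wall tops 36 mm above the trolley top, walls 12 mm thick. The jar fits with its 64 mm side along y, either way round, 3 mm to spare per side; it can then turn only about 5 deg. Low steel lugs stick out 22 mm at both y ends
- lotion_center (a point): Bystander: centre of an upright white lotion bottle with a blue cap, 52 mm in diameter, 130 mm high
- basin_center (a point): Bystander: centre of a small steel bowl, 110 mm wide, 40 mm high
- carton_center (a point): Bystander: centre of a plain off-white carton, 70 by 170 mm, 50 mm high
Not all that is in view belongs to the job. Of the things like the part that bears jar_center, leave any that is yellow; of the rest the larger one is meant.

How it is judged:
By the outcome, as a careful person would: the job done as asked, in the order asked, and still so for the second after the job is handed in, while the arm keeps its last pose, push and grip.
It also fails if it takes over 48 s, if anything falls off the work surface, if the arm or the gripper's body presses on something with over 40 N, if the wrist force passes 120 N, or if a joint passes its speed limit or range.

## Working session

There is one attempt and no reset: what is moved stays moved. The work goes in short steps, Python scripts to look and compute and a tool call to move; the robot and the scene stay as the last step left them, time stands still between calls to the robot, and variables do not carry over. Pictures are saved under pics/ and viewed, at most 10 in all, crops included, and the job is handed in when it is done.

Besides the shell and the picture viewer there is one more tool, called as name(argument=value, ...), one argument or row to a line, values as JSON. move_arm: Moves the arm, as the interface text tells. Its arguments: {"type":"object","properties":{"motion":{"type":"array","items":{"type":"array","items":{"type":"number"}}},"newtons":{"type":"number"}},"required":["motion"]}

```bash
mkdir -p pics
cat > h.py <<'E'
import numpy as np, cv2
from plant import r, eyes, finish_job
from scipy.spatial.transform import Rotation as R
def cloud(s):
    z=s["z_map"]; h,w=z.shape; u,v=np.meshgrid(np.arange(w),np.arange(h))
    p=cv2.undistortPoints(np.stack([u,v],-1).reshape(-1,1,2).astype(np.float64),s["intrinsics"],np.array(s["dist"])).reshape(h,w,2)
    c=np.concatenate([p*z[...,None],z[...,None]],-1)
    T=np.linalg.inv(s["world_to_cam"]); P=c@T[:3,:3].T+T[:3,3]; P[z==0]=np.nan
    return P
def save(s,n): cv2.imwrite(f"pics/{n}.png",s["frame"][...,::-1])
E
python3 - <<'E'
from h import *
S={n:eyes.snapshot(n) for n in("scene","top")}
cv2.imwrite("pics/a_scene.png",S["scene"]["frame"][...,::-1]);cv2.imwrite("pics/a_top.png",S["top"]["frame"][...,::-1])
for n in S:
    np.savez(n,**S[n]); T=np.linalg.inv(S[n]["world_to_cam"]);print(n,T.round(3),(S[n]["z_map"]==0).mean())
print(r.get_state())
E
```

```text
scene [[ 0.224  0.83  -0.511  1.062]
 [ 0.975 -0.192  0.115 -0.098]
 [-0.003 -0.524 -0.852  0.906]
 [ 0.     0.     0.     1.   ]] 0.0039625850340136055
top [[-0.011 -0.997  0.077  0.506]
 [-1.     0.011  0.005  0.008]
 [-0.006 -0.077 -0.997  1.479]
 [ 0.     0.     0.     1.   ]] 0.003924319727891156
{'clock': 0.1, 'q': array([ 1.31176381,  0.68992072, -0.19454031,  1.5662238 ,  0.15727743,
        0.90251702, -0.2150904 ]), 'qd': array([-0.0007309 , -0.00048099, -0.00154566, -0.00420161,  0.00045972,
        0.00043422, -0.00070015]), 'joint_torque': array([-3.01574240e-03, -5.28499711e+01, -1.27154142e+00, -1.53837043e+01,
       -5.25397633e-02,  1.93152599e-03,  3.10965811e-05]), 'tool_pos': array([ 0.18022464, -0.59785577,  0.23798222]), 'eef_rot': array([ 9.89293686e-01,  1.45935937e-01, -1.67838300e-04, -8.22719558e-04]), 'contact_force': array([-0.58203656,  0.38648765,  0.69249365]), 'moment': array([ 0.06696602,  0.01590155, -0.0236763 ]), 'finger_force': 0.0, 'opening': 0.998174590272291}
```

View pics/a_scene.png

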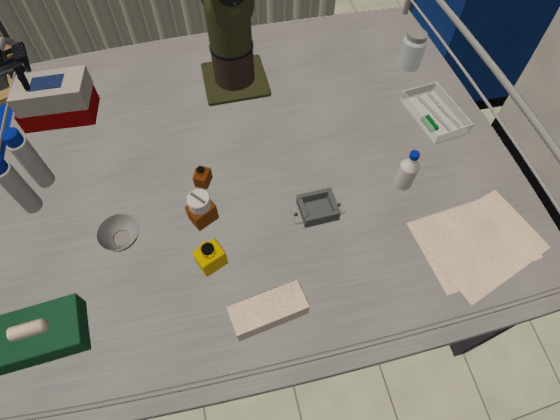

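View pics/a_top.png

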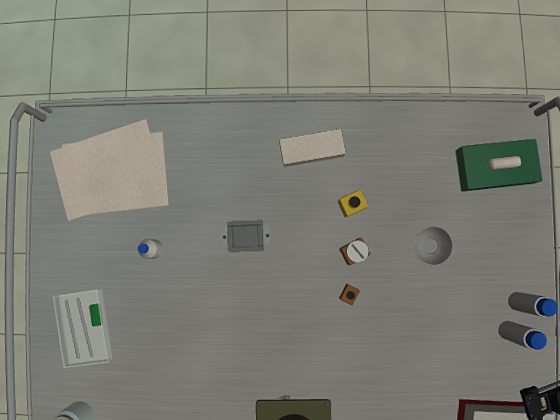

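Scene view: the amber jar with its white cap is at about (202,208), a small amber decoy at (203,177), a yellow one at (210,257) and the holder at (318,207). In the top view the jar is at (355,251) and the holder at (245,236).

```bash
python3 - <<'E'
from h import *
for n in("scene","top"):
    s=dict(np.load(n+".npz")); P=cloud(s); f=s["frame"]; hsv=cv2.cvtColor(f,cv2.COLOR_RGB2HSV)
    u0,v0=(202,208) if n=="scene" else (355,251)
    hu,hv=(318,207) if n=="scene" else (245,236)
    print(n,"P cap px",P[v0,u0].round(4),"holder px",P[hv,hu].round(4))
    V,U=np.mgrid[:420,:560]
    near=(abs(U-u0)<30)&(abs(V-v0)<28)
    c=P[near&(P[...,2]>.09)&(P[...,2]<.106)]
    q=c[:,:2].astype(np.float32)
    print("cap z",np.nanpercentile(c[:,2],[5,50,95]).round(4),len(c),"minCircle",cv2.minEnclosingCircle(q),"mean",q.mean(0))
    # bar: grey pixels in cap
    capm=near&(P[...,2]>.088)
    g=hsv[...,2].astype(int); vals=g[capm]; th=np.median(vals)*.8
    er=cv2.erode(capm.astype(np.uint8),np.ones((5,5)))>0
    b=P[er&(g<th)][:,:2]
    if len(b)>5:
        w,v=np.linalg.eigh(np.cov(b.T)); print("bar",len(b),b.mean(0).round(4),np.degrees(np.arctan2(v[1,1],v[0,1])),np.sqrt(w))
    # amber body
    am=near&(hsv[...,0]<18)&(hsv[...,1]>120)
    d=P[am&(P[...,2]>.0)]; print("amber",len(d),np.nanpercentile(d[:,2],[2,20,50,80,98]).round(4))
    top=d[(d[:,2]>.052)&(d[:,2]<.07)]
    if len(top)>5: print("body rect shoulder",cv2.minAreaRect(top[:,:2].astype(np.float32)),len(top))
    print("body rect all",cv2.minAreaRect(d[:,:2].astype(np.float32)))
    nh=(abs(U-hu)<35)&(abs(V-hv)<30)
    t=P[nh&(P[...,2]>.03)&(P[...,2]<.042)]; print("holder rim",len(t),np.median(t[:,2]),cv2.minAreaRect(t[:,:2].astype(np.float32)))
    fl=P[nh&(P[...,2]>.002)&(P[...,2]<.011)]; print("table",np.nanmedian(P[nh&(abs(P[...,2])<.02)][:,2]))
    x0,y0=min(u0,hu)-40,min(v0,hv)-45
    cv2.imwrite(f"pics/c_{n}.png",cv2.resize(f[y0:y0+110,x0:x0+200,::-1],None,fx=4,fy=4,interpolation=cv2.INTER_CUBIC))
E
python3 -c "
import cv2,numpy as np
a=cv2.imread('pics/c_scene.png');b=cv2.imread('pics/c_top.png')
m=np.vstack([a[:, :780],b[:, :780]]);print(m.shape);cv2.imwrite('pics/c2.png',cv2.resize(m,(520,587)))"
```

```text
scene P cap px [ 0.5315 -0.1614  0.0875] holder px [0.5454 0.1301 0.0077]
cap z [0.0929 0.097  0.1005] 369 minCircle ((0.506234347820282, -0.1679793745279312), 0.02834831364452839) mean [ 0.50880516 -0.16824327]
bar 37 [ 0.5094 -0.1663] -140.85774109606314 [0.00170452 0.01209229]
amber 498 [0.0066 0.0173 0.0353 0.0564 0.0609]
body rect shoulder ((0.5082646608352661, -0.16804397106170654), (0.049019500613212585, 0.0632670596241951), 25.364028930664062) 140
body rect all ((0.47151094675064087, -0.17008338868618011), (0.1409645676612854, 0.07375599443912506), 3.460310220718384)
holder rim 537 0.0359686046030917 ((0.5505321621894836, 0.12692727148532867), (0.08484986424446106, 0.09512562304735184), 1.415195345878601)
table 0.0009106294895898093
top P cap px [ 0.5067 -0.1619  0.0982] holder px [0.5514 0.1282 0.0062]
cap z [0.0929 0.098  0.1026] 367 minCircle ((0.5079584121704102, -0.16752830147743225), 0.028237348422408104) mean [ 0.50768775 -0.16720851]
bar 37 [ 0.5061 -0.168 ] -140.44239848924605 [0.00178945 0.01119685]
amber 95 [0.0298 0.0566 0.0598 0.0639 0.0667]
body rect shoulder ((0.5070897936820984, -0.16695016622543335), (0.05080432817339897, 0.06283873319625854), 27.6367130279541) 87
body rect all ((0.5070125460624695, -0.16680261492729187), (0.05080432817339897, 0.06317184865474701), 27.6367130279541)
holder rim 464 0.03642101764286765 ((0.552075207233429, 0.12733861804008484), (0.09527195245027542, 0.07839416712522507), 89.48944091796875)
table 0.0016187497477058166
(880, 780, 3)
```

View pics/c2.png

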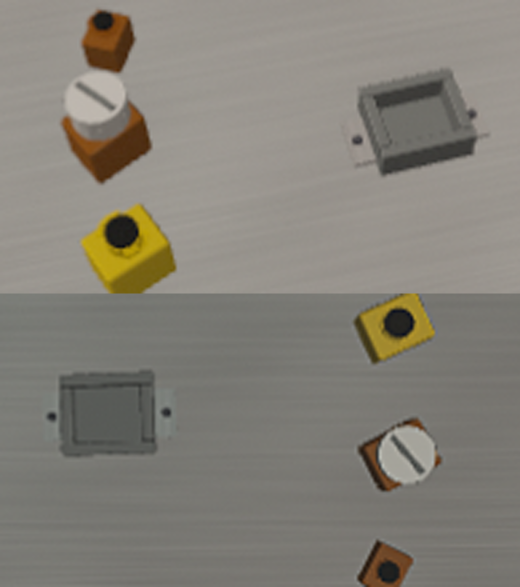

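Jar centre is about (0.508,-0.1675), its x axis points near 27° and the bar near 39.5°, so the cap sits about 13° from the jar's x. The holder is at about (0.551,0.127) with yaw near 0. The crop agrees with this. Next I check the corridor for tall things and get the first shift.

```bash
cat >> h.py <<'E'
def st():
    s=r.get_state(); Q=R.from_quat(s["eef_rot"]); M=Q.as_matrix()
    return s,s["tool_pos"],M,np.degrees(np.arctan2(M[1,1],M[0,1]))
def go(x,y,z,hy):
    s,p,M,h=st(); a=np.radians(hy)
    T=np.array([[-np.sin(a),np.cos(a),0],[np.cos(a),np.sin(a),0],[0,0,-1]]).T
    T[:,0]=np.cross(T[:,1],[0,0,-1.])
    print("from",p.round(4),"head",round(h,1),"shift mm",(M.T@(np.array([x,y,z])-p)*1000).round(1),"rotvec",np.degrees(R.from_matrix(M.T@T).as_rotvec()).round(2),"q7",s["q"][6].round(2),"t",s["clock"],"F",s["contact_force"].round(1),"M",s["moment"].round(2))
E
python3 - <<'E'
from h import *
P=np.concatenate([cloud(dict(np.load(n+".npz"))).reshape(-1,3) for n in("scene","top")])
P=P[np.isfinite(P).all(1)]
for a in np.arange(.1,.75,.08):
    print(round(a,2),[int(1000*np.max(P[(abs(P[:,0]-a)<.04)&(abs(P[:,1]-b)<.04)][:,2],initial=0)) for b in np.arange(-.68,.4,.08)])
go(.508,-.1675,.16,-5.5)
E
```

```text
0.1 [146, 146, 349, 147, 10, 10, 12, 20, 335, 324, 20, 9, 11, 10]
0.18 [82, 384, 397, 9, 10, 11, 10, 11, 11, 11, 11, 11, 13, 10]
0.26 [82, 213, 10, 10, 9, 10, 11, 9, 10, 9, 10, 10, 10, 10]
0.34 [210, 213, 11, 13, 12, 8, 50, 50, 11, 11, 12, 10, 11, 10]
0.42 [141, 203, 12, 13, 11, 10, 63, 65, 12, 9, 9, 13, 11, 10]
0.5 [81, 12, 12, 47, 48, 11, 110, 106, 13, 41, 44, 42, 11, 137]
0.58 [81, 11, 11, 43, 46, 11, 81, 73, 10, 34, 45, 44, 9, 90]
0.66 [84, 69, 66, 68, 11, 9, 89, 88, 11, 11, 12, 11, 11, 14]
0.74 [81, 94, 90, 67, 11, 10, 11, 58, 57, 58, 10, 8, 8, 14]
from [ 0.1802 -0.5979  0.238 ] head -73.2 shift mm [ 438.1 -317.2   78.5] rotvec [-9.000e-02 -5.000e-02 -6.772e+01] q7 -0.22 t 0.1 F [-0.6  0.4  0.7] M [ 0.07  0.02 -0.02]
```

move_arm(
  motion=[
    [20,-40,0,0,0,-8,0],
    [55,-85,0,0,0,-16,0],
    [98,-122,0,0,0,-24,0],
    [140,-158,0,0,0,-32,0],
    [184,-193,0,0,0,-40,0],
  ],
)

```text
clock: 0.72
tool_pos: [0.3014, -0.3589, 0.2387]
eef_rot: [0.879, 0.477, -0.0, -0.0]
contact_force: [1.1, -1.1, 0.2]
opening: 1.001
finger_force: 0.0
```

```bash
python3 -c "
from h import *
go(.508,-.1675,.18,-5.5)"
```

```text
from [ 0.3014 -0.3589  0.2387] head -33.0 shift mm [273.1  69.1  58.7] rotvec [-1.000e-02 -0.000e+00 -2.749e+01] q7 -0.12 t 0.725 F [ 1.1 -1.1  0.2] M [-0.05 -0.11 -0.02]
```

move_arm(
  motion=[
    [54,14,5,0,0,-6,0],
    [109,28,15,0,0,-12,0],
    [164,42,30,0,0,-18,0],
    [219,55,45,0,0,-24,0],
    [273,69,58,0,0,-27.5,0],
  ],
)

```text
clock: 1.35
tool_pos: [0.509, -0.1687, 0.1799]
eef_rot: [0.741, 0.672, -0.0, -0.0]
contact_force: [0.7, -0.5, 0.1]
opening: 1.0
finger_force: 0.0
```

Run:
```python
from h import *
go(.508,-.1675,.07,-5.5)
s=eyes.snapshot("wrist"); save(s,"w1"); P=cloud(s); f=s["frame"]
m=(P[...,2]>.09)&(P[...,2]<.106)&(np.hypot(P[...,0]-.508,P[...,1]+.168)<.045)
print(m.sum(),cv2.minEnclosingCircle(P[m][:,:2].astype(np.float32)),np.median(P[m][:,2]))
top=P[(P[...,2]>.0985)&m]; w,v=np.linalg.eigh(np.cov(top[:,:2].T)); print(len(top),top.mean(0),np.degrees(np.arctan2(v[1,1],v[0,1])),np.sqrt(w))
b=(P[...,2]>.05)&(P[...,2]<.066)&(np.hypot(P[...,0]-.508,P[...,1]+.168)<.05)
print(b.sum(),cv2.minAreaRect(P[b][:,:2].astype(np.float32)))
```

```text
from [ 0.509  -0.1687  0.1799] head -5.6 shift mm [  1.1  -1.  109.9] rotvec [-0.05  0.01 -0.09] q7 -0.3 t 1.35 F [ 0.7 -0.5  0.1] M [-0.04 -0.14  0.04]
4436 ((0.5060945749282837, -0.16911004483699799), 0.028074445202946663) 0.09788083363886266
1024 [ 0.50602702 -0.16844708  0.09983083] -141.18120072209135 [0.01028491 0.01344577]
908 ((0.5061132311820984, -0.16896626353263855), (0.05191807076334953, 0.0636201947927475), 27.291763305664062)
```

View pics/w1.png

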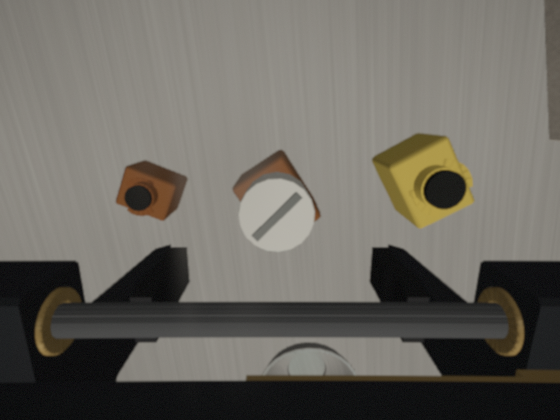

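The cap is at wrist pixel (277,213). The yellow jar is at (425,180) and the small amber one at (150,190), both along the closing line, so I check finger clearance by heading.

Run:
```python
from h import *
P=[cloud(dict(np.load(n+".npz"))).reshape(-1,3) for n in("scene","top")]+[cloud(eyes.snapshot("wrist")).reshape(-1,3)]
P=np.concatenate(P);P=P[np.isfinite(P).all(1)]
d=P[:,:2]-[.507,-.1685]; r_=np.hypot(*d.T)
k=(r_>.046)&(r_<.2)&(P[:,2]>.03)&(P[:,2]<.14)
for sgn in(-1,1):
    q=P[k&(sgn*d[:,0]>0)&(abs(d[:,1])<.1)]
    print(sgn,len(q),"x",np.percentile(q[:,0],[1,50,99]).round(3),"y",np.percentile(q[:,1],[1,50,99]).round(3),"zmax",np.percentile(q[:,2],99).round(3))
for h in range(-95,85,15):
    a=np.radians(h); e=d@[np.cos(a),np.sin(a)]; f=d@[-np.sin(a),np.cos(a)]
    q=P[(abs(f)<.018)&(abs(e)>.04)&(abs(e)<.07)]; print(h,len(q),np.percentile(q[:,2],99).round(3))
```

```text
-1 2947 x [0.367 0.396 0.417] y [-0.177 -0.151 -0.129] zmax 0.06
1 6744 x [0.601 0.629 0.667] y [-0.2   -0.159 -0.129] zmax 0.083
-95 1699 0.006
-80 1935 0.26
-65 7534 0.284
-50 17391 0.284
-35 20403 0.284
-20 11223 0.268
-5 9544 0.259
10 15339 0.284
25 22291 0.285
40 16728 0.285
55 7242 0.285
70 1842 0.261
```

move_arm(
  motion=[
    [0,-2,30,0,0,0,0],
    [0,-2,65,0,0,0,0],
    [0,-2,95,0,0,0,0],
    [0,-2,110,0,0,0,0],
    [0,-2,110,0,0,0,0],
  ],
)

```text
clock: 2.08
tool_pos: [0.5055, -0.1699, 0.0702]
eef_rot: [0.742, 0.671, -0.001, -0.001]
contact_force: [-0.8, 0.0, 0.5]
opening: 1.006
finger_force: 0.0
```

move_arm(
  motion=[
    [0,0,0,0,0,0,1],
    [0,0,0,0,0,0,1],
    [0,0,0,0,0,0,1],
    [0,0,0,0,0,0,1],
    [0,0,0,0,0,0,1],
  ],
  newtons=35,
)

```text
clock: 2.7
tool_pos: [0.5068, -0.1699, 0.0712]
eef_rot: [0.742, 0.671, 0.0, 0.001]
contact_force: [-0.3, -0.2, 3.5]
opening: 0.621
finger_force: 35.0
```

move_arm(
  motion=[
    [0,0,-8,0,0,0,1],
    [0,0,-25,0,0,0,1],
    [0,0,-45,0,0,0,1],
    [0,0,-62,0,0,0,1],
    [0,0,-70,0,0,0,1],
  ],
)

```text
clock: 3.32
tool_pos: [0.5059, -0.1698, 0.1414]
eef_rot: [0.742, 0.671, -0.0, 0.0]
contact_force: [-0.3, 0.6, -3.4]
opening: 0.62
finger_force: 35.0
```

Run:
```python
from h import *
s=eyes.snapshot("scene");P=cloud(s);f=s["frame"];hsv=cv2.cvtColor(f,cv2.COLOR_RGB2HSV)
m=(hsv[...,0]<18)&(hsv[...,1]>120)&(np.hypot(P[...,0]-.507,P[...,1]+.17)<.06)
print(m.sum(),np.percentile(P[m][:,2],[1,50,99]))
go(.551,.127,.141,-5.5-27.3)
```

```text
344 [0.07443874 0.1020869  0.13177492]
from [ 0.5063 -0.1699  0.1419] head -5.7 shift mm [299.9  14.8   0.8] rotvec [ 0.06  0.   27.07] q7 -0.35 t 3.375 F [-0.1  0.3 -2.8] M [-0.04 -0.1   0.02]
```

move_arm(
  motion=[
    [20,1,0,0,0,3,1],
    [55,3,0,0,0,7,1],
    [95,5,0,0,0,12,1],
    [135,7,0,0,0,17,1],
    [175,9,0,0,0,22,1],
  ],
)

```text
clock: 4.0
tool_pos: [0.5321, 0.0047, 0.14]
eef_rot: [0.857, 0.516, -0.001, -0.0]
contact_force: [0.0, -0.5, -2.9]
opening: 0.623
finger_force: 35.0
```

```bash
python3 -c "
from h import *
go(.551,.127,.141,-5.5-27.3)"
```

```text
from [0.5321 0.0047 0.14  ] head -27.9 shift mm [116.9 -40.4  -1. ] rotvec [-0.07  0.06  4.92] q7 -0.9 t 4.0 F [ 0.  -0.5 -2.9] M [-0.1   0.02 -0.01]
```

move_arm(
  motion=[
    [35,-12,0,0,0,2,1],
    [70,-24,0,0,0,4,1],
    [100,-34,-1,0,0,5,1],
    [117,-40,-1,0,0,5,1],
    [117,-40,-1,0,0,5,1],
  ],
)

```text
clock: 4.62
tool_pos: [0.5512, 0.1268, 0.1413]
eef_rot: [0.877, 0.48, -0.0, -0.0]
contact_force: [-0.3, 0.2, -3.2]
opening: 0.621
finger_force: 35.0
```

Run:
```python
from h import *
go(.551,.127,.076,-5.5-27.3)
for n in("scene","wrist","top"):
    s=eyes.snapshot(n);P=cloud(s);f=s["frame"];hsv=cv2.cvtColor(f,cv2.COLOR_RGB2HSV)
    near=np.hypot(P[...,0]-.551,P[...,1]-.127)<.075
    am=near&(hsv[...,0]<18)&(hsv[...,1]>120)
    a=P[am]; sh=a[(a[:,2]>.124)&(a[:,2]<.142)]
    print(n,am.sum(),len(sh),np.percentile(a[:,2],[1,99]).round(3) if len(a) else "", cv2.minAreaRect(sh[:,:2].astype(np.float32)) if len(sh)>5 else "")
    h=P[near&(P[...,2]>.031)&(P[...,2]<.042)]
    print("  holder",len(h),cv2.minAreaRect(h[:,:2].astype(np.float32)) if len(h)>5 else "")
    if n!="top":
        save(s,"d_"+n)
a=cv2.imread("pics/d_scene.png")[120:270,200:400];b=cv2.imread("pics/d_wrist.png")
cv2.imwrite("pics/d.png",np.vstack([cv2.resize(a,(400,300)),cv2.resize(b,(400,300))]))
```

```text
from [0.5512 0.1268 0.1413] head -32.6 shift mm [ 0.1 -0.3 65.3] rotvec [-0.04  0.01  0.22] q7 -1.12 t 4.625 F [-0.3  0.2 -3.2] M [-0.14  0.03  0.04]
scene 322 43 [0.074 0.133] ((0.5724465250968933, 0.1295839548110962), (0.017815416678786278, 0.06354223936796188), 13.530895233154297)
  holder 362 ((0.5513904690742493, 0.12646552920341492), (0.0957016721367836, 0.08350317925214767), 89.43810272216797)
wrist 2044 1646 [0.091 0.132] ((0.5514959096908569, 0.14377295970916748), (0.050289154052734375, 0.02686617150902748), 0.47835245728492737)
  holder 3522 ((0.5504470467567444, 0.12521298229694366), (0.08242857456207275, 0.09450642764568329), 1.703791856765747)
top 2 0 [0.106 0.214] 
  holder 70 ((0.5472579598426819, 0.08551071584224701), (0.05895889550447464, 0.010756279341876507), 0.3320664167404175)
```

View pics/d.png

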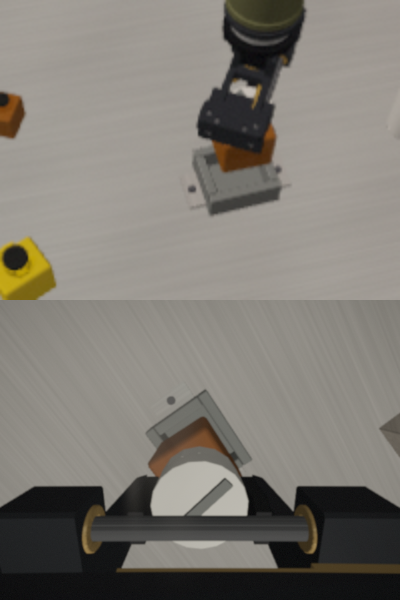

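Scene crop: the jar hangs over the holder. Wrist: the jar's rear edge is parallel to the well. The offset is about 1 mm in x, well inside the play, so I lower it.

move_arm(
  motion=[
    [-0.5,-0.6,12,0,0,0,1],
    [-0.5,-0.6,28,0,0,0,1],
    [-0.5,-0.6,40,0,0,0,1],
    [-0.5,-0.6,48,0,0,0,1],
    [-0.5,-0.6,50,0,0,0,1],
  ],
)

```text
clock: 5.4
tool_pos: [0.5505, 0.1255, 0.0909]
eef_rot: [0.878, 0.479, -0.001, -0.0]
contact_force: [0.4, 0.6, -3.2]
opening: 0.619
finger_force: 35.0
```

move_arm(
  motion=[
    [0,0,5,0,0,0,1],
    [0,0,9,0,0,0,1],
    [0,0,12,0,0,0,1],
    [0,0,14,0,0,0,1],
    [0,0,14.5,0,0,0,1],
  ],
)

```text
clock: 6.02
tool_pos: [0.551, 0.1257, 0.0773]
eef_rot: [0.878, 0.479, 0.0, 0.0]
contact_force: [0.3, 0.2, -0.5]
opening: 0.623
finger_force: 35.0
```

move_arm(
  motion=[
    [0,0,0.5,0,0,0,1],
    [0,0,1,0,0,0,1],
    [0,0,1.5,0,0,0,1],
    [0,0,1.5,0,0,0,1],
  ],
)

```text
clock: 6.52
tool_pos: [0.5511, 0.1257, 0.0771]
eef_rot: [0.878, 0.479, 0.001, 0.0]
contact_force: [-2.5, -1.6, 9.4]
opening: 0.622
finger_force: 35.0
```

Run:
```python
from h import *
go(.551,.127,.076,57)
for n in("scene","wrist"):
    s=eyes.snapshot(n);P=cloud(s);hsv=cv2.cvtColor(s["frame"],cv2.COLOR_RGB2HSV)
    near=np.hypot(P[...,0]-.551,P[...,1]-.127)<.06
    a=P[near&(hsv[...,0]<18)&(hsv[...,1]>120)]; sh=a[a[:,2]>.058]
    print(n,np.percentile(a[:,2],[1,50,95]).round(4),cv2.minAreaRect(sh[:,:2].astype(np.float32)) if len(sh)>5 else "")
```

```text
from [0.5511 0.1257 0.0771] head -32.7 shift mm [ 1.1 -0.8  1.1] rotvec [ 7.000e-02  1.000e-02 -8.972e+01] q7 -1.15 t 6.525 F [-2.5 -1.6  9.4] M [-0.06  0.52  0.  ]
scene [0.0227 0.0433 0.0666] ((0.5705814361572266, 0.12730249762535095), (0.0172201506793499, 0.061480529606342316), 8.087074279785156)
wrist [0.0291 0.066  0.0675] ((0.5645236968994141, 0.14427557587623596), (0.03294217586517334, 0.07658697664737701), 61.23676300048828)
```

The shoulder sits at 66 mm and the push gave a 9 N reaction, so the jar is fully down. I relax the push and unscrew with a firm grip.

move_arm(
  motion=[
    [0,0,-1.5,0,0,0,1],
    [0,0,-1.5,0,0,0,1],
    [0,0,-1.5,0,0,-6,1],
    [0,0,-1.5,0,0,-13,1],
    [0,0,-1.5,0,0,-20,1],
  ],
  newtons=58,
)

```text
clock: 7.25
tool_pos: [0.5513, 0.1254, 0.0773]
eef_rot: [0.78, 0.626, 0.0, 0.0]
contact_force: [0.1, 0.6, -0.7]
opening: 0.62
finger_force: 58.0
```

```bash
python3 -c "
from h import *
go(.551,.127,.076,57)"
```

```text
from [0.5513 0.1254 0.0773] head -12.6 shift mm [ 1.5 -0.7  1.3] rotvec [ 4.000e-02  2.000e-02 -6.955e+01] q7 -0.92 t 7.25 F [ 0.1  0.6 -0.7] M [-0.08 -0.07 -0.19]
```

move_arm(
  motion=[
    [0,0,0,0,0,-8,1],
    [0,0,0,0,0,-16,1],
    [0,0,0,0,0,-24,1],
    [0,0,0,0,0,-32,1],
    [0,0,0,0,0,-40,1],
  ],
)

```text
clock: 7.88
tool_pos: [0.5515, 0.1255, 0.0774]
eef_rot: [0.519, 0.855, 0.0, 0.0]
contact_force: [-0.5, 0.4, 1.3]
opening: 0.614
finger_force: 58.0
```

```bash
cat > bar.py <<'E'
from h import *
go(.551,.127,.076,57)
s=eyes.snapshot("wrist");save(s,"bar%d"%int(r.get_state()["clock"]*100));P=cloud(s);g=cv2.cvtColor(s["frame"],cv2.COLOR_RGB2HSV)
c=st()[1]
cap=(np.hypot(P[...,0]-c[0],P[...,1]-c[1])<.024)&(P[...,2]>.095)&(P[...,2]<.15)&(g[...,1]<60)
cap=cv2.morphologyEx(cap.astype(np.uint8),cv2.MORPH_OPEN,np.ones((3,3)))>0
z=np.median(P[cap][:,2]);print("cap z",z)
v=g[...,2].astype(int);th=np.percentile(v[cap],80)*.75
b=cap&(v<th)&(abs(P[...,2]-z)<.007);n,l,stt,_=cv2.connectedComponentsWithStats(b.astype(np.uint8));k=1+np.argmax(stt[1:,4]);q=P[l==k][:,:2]
w,e=np.linalg.eigh(np.cov(q.T));print("bar",len(q),q.mean(0).round(4),np.degrees(np.arctan2(e[1,1],e[0,1]))%180,np.sqrt(w))
a=(np.hypot(P[...,0]-.551,P[...,1]-.127)<.06)&(g[...,0]<18)&(g[...,1]>120)&(abs(P[...,2]-.066)<.004)
pts=P[a][:,:2].astype(np.float32);hull=cv2.convexHull(pts)[:,0]
E_=np.roll(hull,-1,0)-hull;L=np.hypot(*E_.T);i=np.argsort(-L)[:4]
print("jar edges",[(round(float(L[j]*1000)),round(float(np.degrees(np.arctan2(E_[j,1],E_[j,0]))%180),1)) for j in i])
E
python3 bar.py; ls pics
```

```text
from [0.5515 0.1255 0.0774] head 27.5 shift mm [1.6 0.2 1.4] rotvec [  0.06   0.04 -29.53] q7 -0.44 t 7.875 F [-0.5  0.4  1.3] M [-0.08 -0.1  -0.18]
cap z 0.10407013523613728
bar 1169 [0.552  0.1349] 71.34821560111129 [0.0018109  0.00855367]
jar edges [(49, 11.2), (16, 8.2), (14, 7.4), (9, 97.0)]
a_scene.png
a_top.png
bar792.png
c2.png
c_scene.png
c_top.png
d.png
d_scene.png
d_wrist.png
w1.png
```

move_arm(
  motion=[
    [0,0,0,0,0,-8,1],
    [0,0,0,0,0,-16,1],
    [0,0,0,0,0,-24,1],
    [0,0,0,0,0,-24,1],
  ],
)

```text
clock: 8.43
tool_pos: [0.5521, 0.1261, 0.0785]
eef_rot: [0.332, 0.943, 0.001, 0.001]
contact_force: [-0.7, -1.0, 9.1]
opening: 0.613
finger_force: 58.0
```

```bash
python3 bar.py; ls -t pics|head -1
```

```text
from [0.5521 0.1261 0.0785] head 51.2 shift mm [ 1.4 -0.   2.5] rotvec [ 0.15  0.09 -5.79] q7 -0.14 t 8.425 F [-0.7 -1.   9.1] M [-0.09  0.03  0.03]
cap z 0.10517869551923265
bar 1157 [0.5485 0.1354] 95.18371959444087 [0.00179412 0.0085492 ]
jar edges [(68, 51.3), (43, 97.5), (30, 7.4), (6, 7.7)]
bar847.png
```

The seal sprang the cap up (9 N, torque gone) at about 88° relative. I turn a few more degrees for full freedom while letting the cap rise.

move_arm(
  motion=[
    [0,0,-0.7,0,0,-4,1],
    [0,0,-1.5,0,0,-8,1],
    [0,0,-1.5,0,0,-8,1],
  ],
)

```text
clock: 8.85
tool_pos: [0.551, 0.1253, 0.0786]
eef_rot: [0.266, 0.964, -0.0, 0.0]
contact_force: [0.1, -0.4, 0.5]
opening: 0.616
finger_force: 58.0
```

```bash
python3 bar.py
```

```text
from [0.551  0.1253 0.0786] head 59.1 shift mm [0.9 1.4 2.6] rotvec [0.   0.01 2.13] q7 -0.03 t 8.85 F [ 0.1 -0.4  0.5] M [-0.02 -0.17 -0.02]
cap z 0.10528680248679088
bar 1150 [0.5462 0.134 ] 102.94116864553175 [0.00179645 0.00850775]
jar edges [(72, 58.8), (44, 97.7), (28, 7.3), (9, 96.3)]
```

move_arm(
  motion=[
    [0,0,-1,0,0,0,1],
    [0,0,-2.5,0,0,0,1],
    [0,0,-4,0,0,0,1],
    [0,0,-6,0,0,0,1],
    [0,0,-6,0,0,0,1],
  ],
)

```text
clock: 9.52
tool_pos: [0.5509, 0.1256, 0.0849]
eef_rot: [0.265, 0.964, 0.0, 0.0]
contact_force: [0.6, -0.4, 0.1]
opening: 0.618
finger_force: 58.0
```

move_arm(
  motion=[
    [0,0,-4,0,0,0,1],
    [0,0,-10,0,0,0,1],
    [0,0,-17,0,0,0,1],
    [0,0,-23,0,0,0,1],
    [0,0,-25,0,0,0,1],
  ],
)

```text
clock: 10.15
tool_pos: [0.5511, 0.1257, 0.1103]
eef_rot: [0.265, 0.964, 0.0, 0.0]
contact_force: [-0.5, 0.9, -0.6]
opening: 0.617
finger_force: 58.0
```

Run:
```python
from h import *
import bar
s=eyes.snapshot("scene");save(s,"f");P=cloud(s);hsv=cv2.cvtColor(s["frame"],cv2.COLOR_RGB2HSV)
near=np.hypot(P[...,0]-.551,P[...,1]-.127)<.06
a=P[near&(hsv[...,0]<18)&(hsv[...,1]>120)]; print(np.percentile(a[:,2],[1,50,98]).round(4))
w=cv2.imread("pics/bar%d.png"%int((r.get_state()["clock"]-.1)*100)) if 0 else None
import glob,os
b=cv2.imread(max(glob.glob("pics/bar*.png"),key=os.path.getmtime))
c=cv2.resize(cv2.imread("pics/f.png")[140:240,260:394],(400,300),interpolation=cv2.INTER_CUBIC)
cv2.imwrite("pics/fin.png",np.vstack([c,cv2.resize(b,(400,300))]))
```

```text
from [0.5511 0.1257 0.1103] head 59.3 shift mm [ 0.8  1.1 34.3] rotvec [0.04 0.03 2.27] q7 0.02 t 10.15 F [-0.5  0.9 -0.6] M [ 0.06 -0.19  0.01]
cap z 0.13696708823672563
bar 1154 [0.5463 0.1342] 103.14405249922595 [0.00180644 0.00851884]
jar edges [(68, 59.5), (30, 98.4), (18, 7.3), (14, 97.3)]
[0.0224 0.0638 0.0828]
```

View pics/fin.png

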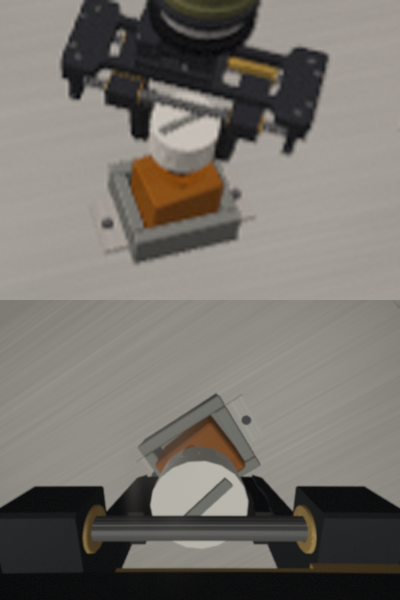

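The final view shows the cap held level over the seated jar, with about 33 mm of rise in all. That leaves it about 15 mm clear of the mouth and centred, so I hand the job in.

```bash
python3 -c "
from plant import finish_job
print(finish_job())"
```

```text
the job is handed in; nothing more can be done
None
```

I stood the amber jar fully down in the holder, unscrewed its cap to about 95° from the jar, and handed the job in at about 10 s with the cap held level, over the middle of the mouth and about 15 mm clear of it; the lotion bottle, bowl and carton were left alone.

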